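# Snap the grease gun onto the bearing's nipple and hold it pressed

### The job

Lift the small push-type grease gun out of its parking cup and press it squarely onto the tilted brass grease nipple of the blue bearing block until it snaps over the nipple and its mouth sits fully home on the nipple's hexagon. Finish while still gripping the gun and holding it fully home against the nipple's spring; do not let go. Leave the other tools and parts on the bench where they are.

Things in the scene. Friction and masses are not known exactly. Their poses are not given: they have to be found in the camera images.
- gun_centre (a point): Centre of the loose push-type grease gun: a round tool 108 mm long, 0.25 kg, standing upright in its cup, mouth down; z runs along it from mouth to tail; its turn about z does not matter. This point is 54 mm above the mouth. Above the mouth: steel nose 30 mm across to 41 mm, black collar 38 mm across to 48 mm, smooth yellow barrel to grip 26 mm across to 98 mm, brass cap 20 mm across.
- gun_mouth (a point): Centre of the open flat mouth of the gun, 54 mm below gun_centre along the gun; same axes. The hole is 18.4 mm across for the first 5 mm (a lip), then 24 mm across up to a flat end wall 28 mm above the mouth.
- parking_cup: Black round cup on a steel foot 72 mm across, fixed to the bench; origin at the centre of its underside, z up. The rim is 28 mm above the bench, the inside 33 mm across, the inner floor 6 mm above the bench; the gun stands loosely in it and comes out straight up.
- nipple_seat (a point): Centre of the flat top (seat) of the nipple's brass hexagon (33 mm across corners), on which the gun's mouth must come to rest; fixed on the blue block, about 83 mm above the bench. z is the nipple's axis, outwards, leaning 0.40 rad from vertical to the block's front. The stem above is 16 mm across up to 18.5 mm, then tapers to 8 mm across at its top, 26 mm above the seat.
- nipple_balls (a point): Point on the nipple's axis 14 mm above the seat, same axes: here two sprung steel balls stand 3.5 mm out of the stem's sides (along its y). The gun's lip meets them with the mouth 18 mm from the seat, needs a push of 10 to 16 N to pass, and snaps over with the mouth 9 to 6 mm from the seat; from there on only the pin's spring resists.
- check_pin (a joint): Sprung steel pin, 6 mm across, standing 8 mm out of the nipple's top along its axis: how far it is pushed in, 0 (out) to 0.008 m. The gun's end wall pushes it: it is met with the mouth 6 mm above the seat and is 0.006 m in with the mouth on the seat. Its push back grows from 4 N to 9 N; if the gun is let go it moves back off the seat.
- pillow_block: Blue bearing block fixed to the bench, 150 mm (x) by 38 mm (y), round housing 72 mm across with its top 78 mm above the bench, steel shaft end 70 mm long along y; origin at the centre of its underside, front = -x, the side to which the nipple leans.
- oil_can: Bystander: red oil can with a tall curved brass spout, 68x76x187 mm, standing loose; origin at the centre of its underside.
- pliers: Bystander: pliers with blue handles, 61x182x13 mm, lying loose; origin at the underside.
- drill_chuck: Bystander: grey steel drill chuck, 46 mm across, 68 mm high, standing loose; origin at the centre of its underside.
- screwdriver_red: Bystander: screwdriver with a red handle, 220 mm long, lying loose.
Not all that is in view belongs to the job. There is more than one size of the pillow_block; the one meant has the size given above.

How it is judged:
By the outcome, as a careful person would: the job done as asked, in the order asked, and still so for the second after the job is handed in, while the arm keeps its last pose, push and grip.
It also fails if it takes over 32 s, if anything falls off the work surface, if the arm or the gripper's body presses on something with over 40 N, if the wrist force passes 120 N, or if a joint passes its speed limit or range.

### The arm

A 6-joint arm with a two-finger parallel gripper is mounted at the origin on a cart in front of the work surface, level with it; the furniture and walls round the work are solid. World frame = base frame: x ahead of the robot, y to its left, z up, the work surface at z = 0. Lengths are in m, angles in degrees, forces in N, time in s.
With the tool pointing down it reaches from about 0.3 to 0.775 m from the base axis. Payload 14.6 kg.
Tool frame: the origin (TCP) lies between the finger pads; the fingertips stand 25 mm ahead of it and the grasp point (between the pads) lies 6 mm ahead of it; z points along the fingers, x is the direction in which the jaws open and shut, and the axes are right-handed (so a half turn about z gives the same grasp; the last joint's range is limited). The gripper opens to 94 mm and grips with 3 to 60 N. Pads are 16 mm wide; open, the fingers measure 119 mm over their backs; the gripper's body (75 mm by 177 mm) begins 78 mm behind the grasp point.
Start: joints at [-71.941, 17.183, 87.147, -0, 75.671, -3.816], TCP at [0.205, -0.51, 0.23] pointing down, gripper open.
Joint ranges: [-173.82, 173.82], [-45.26, 126.66], [13.44, 144.39], [-59.66, 239.66], [0, 175.72], [-146.38, 146.38]. Speed limits (degrees/s): [127.2, 127.2, 147.25, 180, 180, 180].

### API

Orientations are given as a 3x3 rotation matrix whose columns are the frame's x, y, z axes.
In Python, from cell import * gives the robot as it stands. The module is installed in compiled form; this text tells all that it offers. Calls block until the motion is done:
- movep(position, orientation): joint-space move of the TCP to a pose.
- move_linear(position, orientation=None, v=0.15, guard=None): straight line of the TCP; orientation=None keeps the orientation; v is the mean speed in m/s. With guard (N) it stops when the force on the tool has changed by that much, and returns True; else False.
- move_j(angles): joint-space move.
- grip(opening, f_grip=None): finger opening in m; f_grip is the grip in N (None keeps the last); returns when the fingers have stopped.
- pause(seconds).
- inverse_kinematics(position, orientation): joint angles nearest the present ones, or None.
- get_obs(): the state.
- snapshot(name): name is "scene" or "top"; returns a dict with "frame" (400x640x3 uint8, red, green, blue), "vfov" (degrees; the focal length in pixels is half the picture's height over the tangent of half this angle, whatever the lens; pixels are square), "cx", "cy" (the principal point, pixels), "origin" and "attitude" of the camera in the world. Camera axes: x right, y down, z forward; pixel columns grow to the right and rows downward; lengths in m; the calibration is good to about 2 mm. A picture is of the moment at which its call begins. There is no depth.
A pose or a line that the arm cannot do raises MotionError and nothing moves.
- finish_job(): hands the job in, once; it reports no verdict.
The state is a dict: "clock": time; "qpos": joint angles; "qvel": joint speeds; "effort": joint torques, N m; "eef_pos": TCP position; "orientation": TCP orientation; "wrist_force": force on the tool from outside, world axes, zero at the start; "moment": the same for the moment, N m; "opening": finger opening in m.
Only numpy, scipy, OpenCV 4.12 (cv2) and the standard library are available. Lean on these libraries where they do the work, as an engineer would, in place of code of your own. Each camera call takes 0.05 s, during which the arm holds its last target.

## Working session

There is one attempt and no reset: what is moved stays moved. The work goes in short steps, each a Python script; the robot and the scene stay as the last script left them, time stands still between calls to the robot, and variables do not carry over. Pictures are saved under pics/ and viewed, and the job is handed in when it is done.

```bash
mkdir -p pics && python3 - <<'E'
from cell import *
import cv2,numpy as np,pickle
for n in("scene","top"):
    s=snapshot(n); pickle.dump(s,open(n+'.pkl','wb'))
    cv2.imwrite(f'pics/{n}0.png',s['frame'][:,:,::-1])
    print(n,s['vfov'],s['cx'],s['cy'],s['origin'],s['attitude'],[k for k in s])
o=get_obs();print(o)
E
```

```text
scene 46.65333622717756 323.15502499164194 195.3389066939459 [-0.15872328  0.7683332   1.18821796] [[-0.63424094 -0.59729217  0.49089765]
 [-0.77306647  0.48146254 -0.41299159]
 [ 0.01032782 -0.64143269 -0.7671098 ]] ['frame', 'vfov', 'cx', 'cy', 'origin', 'attitude']
top 50.35239219318784 318.34998640809357 201.01690831823674 [0.27194778 0.16420893 1.51671086] [[-0.00891439 -0.98266386  0.1851817 ]
 [-0.99992143  0.01039203  0.00701029]
 [-0.00881317 -0.18510466 -0.98267929]] ['frame', 'vfov', 'cx', 'cy', 'origin', 'attitude']
{'clock': 0.1, 'qpos': array([-7.19387712e+01,  1.72118224e+01,  8.71752741e+01,  1.10259189e-03,
        7.56717042e+01, -3.81584183e+00]), 'qvel': array([-0.02986307, -0.01502051, -0.11413407, -0.03206379,  0.11172057,
        0.03120557]), 'effort': array([ 2.64451621e-03, -5.32639396e+01, -3.53283012e+01,  7.09821051e-02,
        2.35096214e-02, -3.46188222e-05]), 'eef_pos': array([ 0.20487717, -0.51019517,  0.22995987]), 'orientation': array([[ 3.72611857e-01, -9.27987238e-01, -3.00450378e-04],
       [-9.27986723e-01, -3.72611968e-01,  9.81479407e-04],
       [-1.02275177e-03, -8.68969036e-05, -9.99999473e-01]]), 'wrist_force': array([ 0.43757934, -0.25735897, -0.13464927]), 'moment': array([ 0.03854892,  0.05140451, -0.00558203]), 'opening': 0.09423340705024552}
```

View pics/scene0.png

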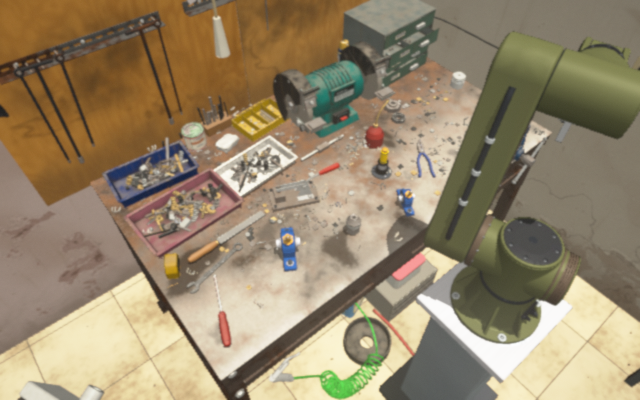

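View pics/top0.png

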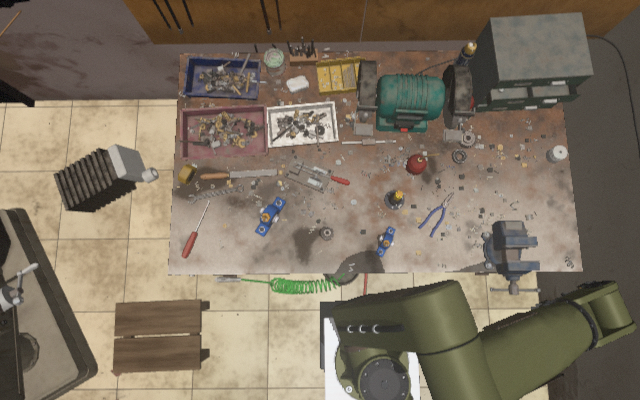

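Candidate blocks: top (270,215) and (386,241). Candidate guns: top (397,199) and (467,50). I'll check them in crops.

```bash
cat > h.py <<'E'
import numpy as np,cv2,pickle
def cam(s):
    f=200/np.tan(np.radians(s['vfov']/2)); return f,s['cx'],s['cy'],np.array(s['origin']),np.array(s['attitude'])
def ray(s,uv):
    f,cx,cy,o,R=cam(s); d=R@np.array([(uv[0]-cx)/f,(uv[1]-cy)/f,1]); return o,d/np.linalg.norm(d)
def proj(s,P):
    f,cx,cy,o,R=cam(s); c=(np.atleast_2d(P)-o)@R; return np.c_[f*c[:,0]/c[:,2]+cx,f*c[:,1]/c[:,2]+cy]
def onz(s,uv,z):
    o,d=ray(s,uv); return o+d*(z-o[2])/d[2]
def tri(s1,u1,s2,u2):
    o1,d1=ray(s1,u1);o2,d2=ray(s2,u2)
    t=np.linalg.lstsq(np.c_[d1,-d2],o2-o1,rcond=None)[0]
    a,b=o1+d1*t[0],o2+d2*t[1]; return (a+b)/2,np.linalg.norm(a-b)
def crop(s,c,w,h,k,fn):
    x,y=int(c[0]-w/2),int(c[1]-h/2); x=max(x,0);y=max(y,0)
    return cv2.resize(s['frame'][y:y+h,x:x+w,::-1],None,fx=k,fy=k,interpolation=cv2.INTER_CUBIC)
E
python3 - <<'E'
from h import *
t=pickle.load(open('top.pkl','rb'));s=pickle.load(open('scene.pkl','rb'))
cv2.imwrite('pics/c1.png',np.vstack([np.hstack([crop(s,c,44,44,6,0) for c in((289,248),(405,203),(383,162))]),np.hstack([crop(t,c,44,44,6,0) for c in((270,215),(386,241),(397,199))])]))
for n,c in(('A',(270,215)),('B',(386,241)),('gun',(397,199)),('gun2',(467,50))): print(n,onz(t,c,0.05))
E
```

```text
A [0.50047174 0.34384891 0.05      ]
B [ 0.40583962 -0.05693444  0.05      ]
gun [ 0.55262154 -0.10107686  0.05      ]
gun2 [ 1.11819691 -0.38739952  0.05      ]
```

View pics/c1.png

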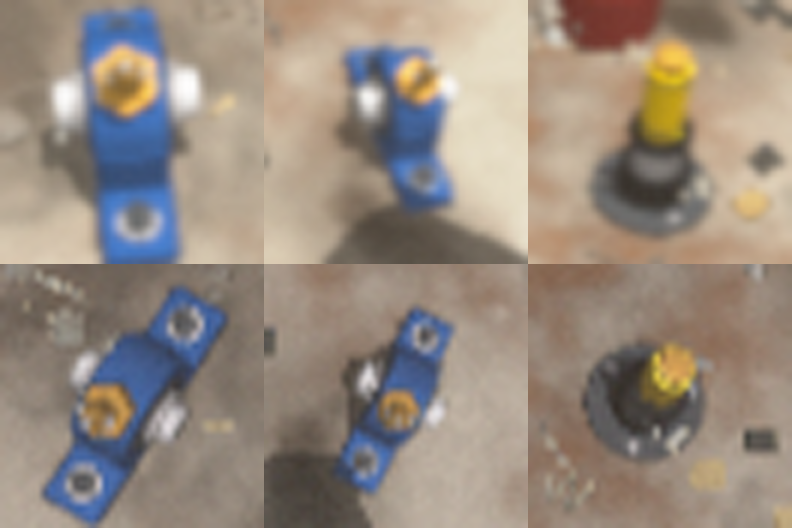

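A, the block at (270,215), is about 150 mm long, so it is the one meant (B is about 110 mm). The gun is the one in the cup at (397,199). Next, large crops for sub-pixel measurements.

```bash
python3 - <<'E'
from h import *
t=pickle.load(open('top.pkl','rb'));s=pickle.load(open('scene.pkl','rb'))
cv2.imwrite('pics/c2.png',np.hstack([crop(s,(289,248),40,60,10,0),crop(t,(270,216),40,60,10,0)]))
cv2.imwrite('pics/c3.png',np.hstack([crop(s,(378,145),80,100,5,0),crop(t,(408,185),80,100,5,0)]))
E
```

```text
(no output)
```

View pics/c2.png

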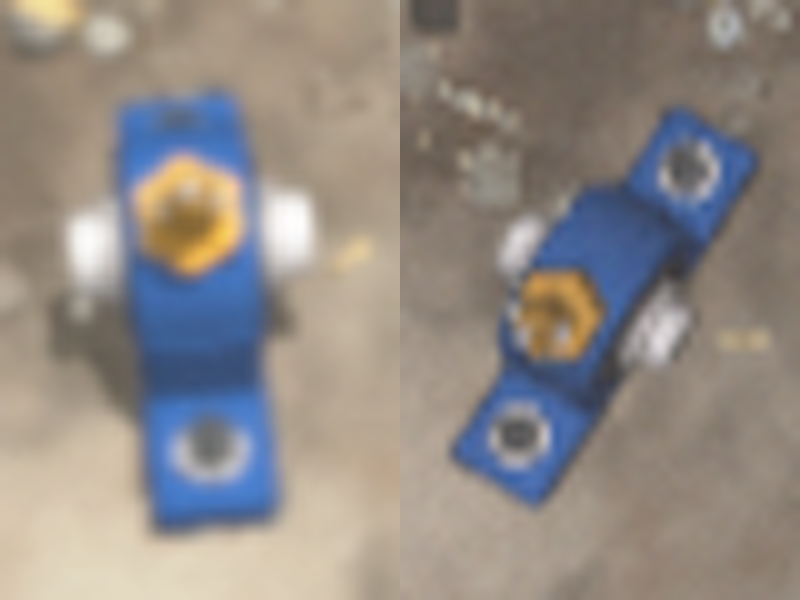

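View pics/c3.png

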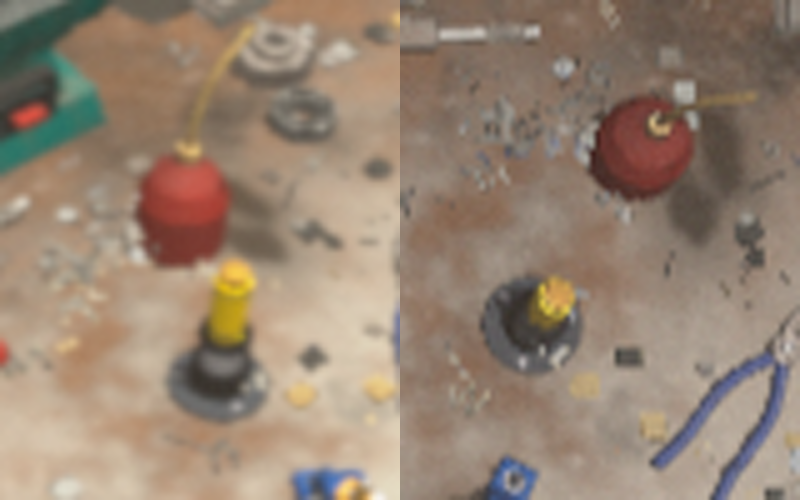

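```bash
cat > fit.py <<'E'
from h import *
from scipy.optimize import minimize
K=8
def render(s,parts,box):
    x0,y0,w,h=box; m=np.zeros((h*K,w*K),np.uint8)
    for P in parts:
        uv=proj(s,P); q=((uv+0.5-[x0,y0])*K-0.5)
        hl=cv2.convexHull(q.astype(np.float32))
        cv2.fillConvexPoly(m,np.round(hl*16).astype(np.int32),255,shift=4)
    r=cv2.resize(m,(w,h),interpolation=cv2.INTER_AREA).astype(float)/255
    return cv2.GaussianBlur(r,(0,0),0.6)
def circ(r,z,n=36):
    a=np.linspace(0,2*np.pi,n,endpoint=False); return np.c_[r*np.cos(a),r*np.sin(a),0*a+z]
def cyl(r,z0,z1,r1=None): return np.r_[circ(r,z0),circ(r if r1 is None else r1,z1)]
def Rz(a): c,s=np.cos(a),np.sin(a); return np.array([[c,-s,0],[s,c,0],[0,0,1]])
def Ry(a): c,s=np.cos(a),np.sin(a); return np.array([[c,0,s],[0,1,0],[-s,0,c]])
def hsv(s): return cv2.cvtColor(s['frame'],cv2.COLOR_RGB2HSV).astype(float)
def sub(m,b): return m[b[1]:b[1]+b[3],b[0]:b[0]+b[2]]
E
python3 - <<'E'
from fit import *
t=pickle.load(open('top.pkl','rb'));s=pickle.load(open('scene.pkl','rb'))
out=[]
for S,b in((s,(270,222,40,55)),(t,(248,190,45,55)),(s,(365,140,36,48)),(t,(380,183,36,36))):
    H=sub(hsv(S),b); h,sa,v=H[...,0],H[...,1],H[...,2]
    blue=(h>100)&(h<125)&(sa>110); org=(h>10)&(h<34)&(sa>130)&(v>90)
    im=np.zeros(b[3:1:-1]+(3,),np.uint8); im[blue]=(255,0,0); im[org]=(0,200,255)
    im=np.hstack([im,sub(S['frame'][:,:,::-1],b)]); im=cv2.resize(im,None,fx=4,fy=4,interpolation=0); out.append(cv2.copyMakeBorder(im,0,230-im.shape[0],0,370-im.shape[1],0))
cv2.imwrite('pics/m1.png',np.vstack([np.hstack(out[:2]),np.hstack(out[2:])]))
E
```

```text
(no output)
```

View pics/m1.png

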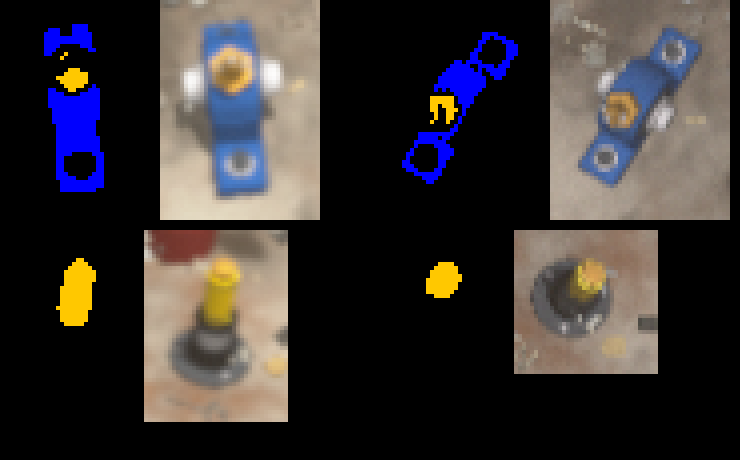

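```bash
cat > fitrun.py <<'E'
from fit import *
def load(n): return pickle.load(open(n,'rb'))
def chan(S,b):
    I=sub(S['frame'],b).astype(float); return (I[...,0]-I[...,2])/(I.sum(2)+30)
def block_parts(p):
    x,y,yaw,h,hx=p[:5]; R=Rz(yaw); o=np.array([x,y,0])
    bx=np.array([[i*.075,j*.019,k] for i in(-1,1) for j in(-1,1) for k in(0,h)])
    c=circ(.036,0); hs=np.r_[np.c_[c[:,0],0*c[:,0]-.019,c[:,1]+.042],np.c_[c[:,0],0*c[:,0]+.019,c[:,1]+.042]]
    wb=np.array([[i*.036,j*.019,k] for i in(-1,1) for j in(-1,1) for k in(0,.042)])
    holes=[circ(.0085,h)+[sg*hx,0,0] for sg in(-1,1)]
    T=lambda L:[q@R.T+o for q in L]
    return T([bx,hs,wb]),T(holes)
def axes(yaw): return Rz(yaw)@Ry(-0.40)
def nip_parts(p,yaw):
    A=axes(yaw); o=np.array(p[:3]); phi=p[3]
    a=np.arange(6)*np.pi/3+phi; hexa=np.c_[.0165*np.cos(a),.0165*np.sin(a)]
    L=[np.r_[np.c_[hexa,0*a],np.c_[hexa,0*a-p[4]]],cyl(.008,0,.0185),cyl(.008,.0185,.026,.004)]
    return [q@A.T+o for q in L]
def model(S,b,p):
    B,Hh=block_parts(p[:5]); N=nip_parts(p[5:],p[2])
    mb=render(S,B,b);mh=render(S,Hh,b);mn=render(S,N,b)
    return mb,mh,mn
def cost(p,views,ret=False):
    c=0;outs=[]
    for S,b,I in views:
        mb,mh,mn=model(S,b,p)
        wn=mn; wh=mh*(1-mn); wb=np.clip(mb-mh,0,1)*(1-mn); wg=(1-np.maximum(mb,mh))*(1-mn)
        M=wn*I[1][0]+wb*I[1][1]+(wg+wh)*I[1][2]
        r=I[0]-M; c+=np.sum(np.minimum(np.abs(r),.25)**1.5); outs.append(M)
    return (c,outs) if ret else c
E
python3 - <<'E'
from fitrun import *
t=load('top.pkl');s=load('scene.pkl')
views=[]
for S,b in((s,(268,220,42,58)),(t,(246,190,47,58))):
    I=chan(S,b)
    lv=(np.percentile(I,98.5),np.percentile(I,5),np.median(I)); print(lv)
    views.append((S,b,(I,lv)))
c=onz(t,(268,219),0.0); a=onz(t,(278.5,206.5),.01)-onz(t,(261.3,233.1),.01); yaw=np.arctan2(a[1],a[0]); print(c,np.degrees(yaw),np.linalg.norm(a))
best=None
for phi in(0.,.52):
    cc=(onz(t,(278.5,206.5),.014)+onz(t,(261.3,233.1),.014))/2
    seat=np.array([cc[0],cc[1],0])+Rz(yaw)@[-.016,0,.083]
    p0=np.r_[cc[:2],yaw,.014,.056,seat,phi,.008]
    d=np.array([.004,.004,.05,.003,.002,.004,.004,.004,.15,.003])
    for it in range(4):
        sim=np.vstack([p0]+[p0+d*np.eye(10)[i]*(1 if it%2 else -1) for i in range(10)])
        r=minimize(cost,p0,args=(views,),method='Nelder-Mead',options=dict(initial_simplex=sim,maxiter=900,xatol=1e-5,fatol=1e-4)); p0=r.x; d=d*.6
    p=r.x;print(r.fun,np.round(p,4), 'rel',Rz(p[2]).T@(p[5:8]-[p[0],p[1],0]))
    if best is None or r.fun<best.fun:best=r
np.save('bp.npy',best.x)
_,outs=cost(best.x,views,True)
def g(x): return cv2.resize(np.clip((x+.6)/1.2*255,0,255).astype(np.uint8),None,fx=6,fy=6,interpolation=0)[:340,:250]
cv2.imwrite('pics/f1.png',np.hstack([np.vstack([g(v[2][0]) for v in views])[:,:],np.vstack([g(o) for o in outs])][:2]) if views[0][2][0].shape==views[1][2][0].shape else np.hstack([g(views[0][2][0]),g(outs[0]),g(views[1][2][0]),g(outs[1])])[:, :800])
E
```

```text
(np.float64(0.1994965211124355), np.float64(-0.2628602464442106), np.float64(0.06421125905829436))
(np.float64(0.16938203293837095), np.float64(-0.21331917475728154), np.float64(0.056338028169014086))
[0.49375974 0.35700843 0.        ] -32.342142593384075 0.11295260765232844
25.270217241182742 [ 0.504   0.3474 -0.5459  0.0064  0.0535  0.4882  0.3569  0.0798 -0.0978
  0.0084] rel [-1.83978804e-02 -2.69560230e-05  7.97591010e-02]
24.983813992732394 [ 0.5042  0.3471 -0.5489  0.007   0.0536  0.4878  0.3572  0.0814 -0.001
  0.0111] rel [-1.92714356e-02  2.66055467e-05  8.13957321e-02]
```

View pics/f1.png

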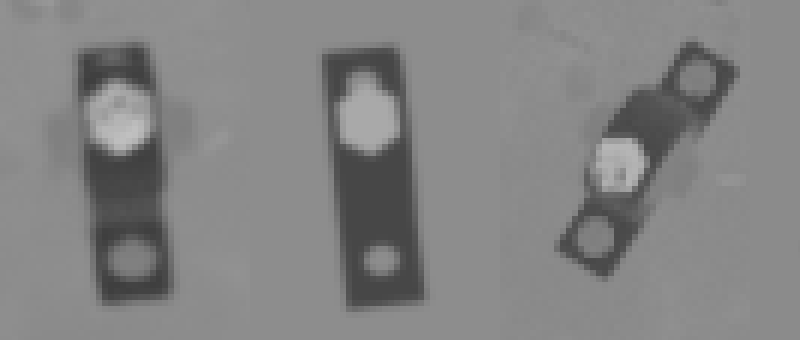

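```bash
cat > gunfit.py <<'E'
from fitrun import *
def gun_parts(o,A):
    L=[cyl(.013,.048,.098),cyl(.010,.098,.108)]
    return [q@A.T+o for q in L]
def gun_views(specs):
    out=[]
    for S,b in specs:
        I=chan(S,b); out.append((S,b,I))
    return out
def gcost(p,views,A,fz=None,ret=False):
    c=0;outs=[]
    o=np.array([p[0],p[1],fz if fz is not None else p[2]])
    for S,b,I in views:
        m=render(S,gun_parts(o,A),b)
        bg=np.median(I[m<.05]); hi=np.median(I[m>.95]) if (m>.95).any() else I.max()
        M=bg+(hi-bg)*m; c+=np.sum(np.minimum(np.abs(I-M),.25)**1.5); outs.append(M)
    return (c,outs) if ret else c
E
python3 - <<'E'
from gunfit import *
t=load('top.pkl');s=load('scene.pkl')
V=[(s,(365,146,36,34)),(t,(384,184,30,26))]
vs=gun_views(V)
for use in(vs,vs[:1],vs[1:]):
    best=None
    for g in np.arange(-.012,.013,.006):
        for g2 in np.arange(-.012,.013,.006):
            r=minimize(gcost,[.545+g,-.1+g2],args=(use,np.eye(3),.006),method='Nelder-Mead',options=dict(initial_simplex=[[.545+g,-.1+g2],[.549+g,-.1+g2],[.545+g,-.096+g2]]))
            if best is None or r.fun<best.fun:best=r
    print(best.x,best.fun)
print(onz(t,(417,163),.03),onz(t,((448/5+368-80),165/5+135),.0), [onz(t,(399.9-5.7,199.8),0)])
E
```

```text
[ 0.55913725 -0.0982643 ] 12.403899961575608
[ 0.55764762 -0.09722332] 7.371450341461106
[ 0.56126379 -0.0993867 ] 4.504065401237608
[ 0.68795816 -0.18245403  0.03      ] [ 0.67898442 -0.04391247  0.        ] [array([ 0.55934585, -0.09986387,  0.        ])]
```

```bash
python3 - <<'E'
from fitrun import *
t=load('top.pkl');s=load('scene.pkl');p=np.load('bp.npy')
def ov(S,b,parts,k=12):
    im=cv2.resize(sub(S['frame'][:,:,::-1],b),None,fx=k,fy=k,interpolation=cv2.INTER_CUBIC)
    for P,c in parts:
        q=(proj(S,P)+.5-[b[0],b[1]])*k; cv2.polylines(im,[cv2.convexHull(np.round(q).astype(np.int32))],True,c,1)
    return im
B,H=block_parts(p);N=nip_parts(p[5:],p[2])
pp=[(x,(0,255,0)) for x in B+H]+[(x,(0,0,255)) for x in N]
cv2.imwrite('pics/o1.png',np.hstack([ov(s,(275,225,32,50),pp),ov(t,(251,196,32,50),pp)]))
print(proj(s,p[5:8]),proj(s,p[5:8]+.026*axes(p[2])[:,2]),proj(s,p[5:8]+.026*np.array([0,0,1])))
E
```

```text
[[287.1966599  239.01939272]] [[287.09763728 237.13673511]] [[286.74641895 233.80491332]]
```

View pics/o1.png

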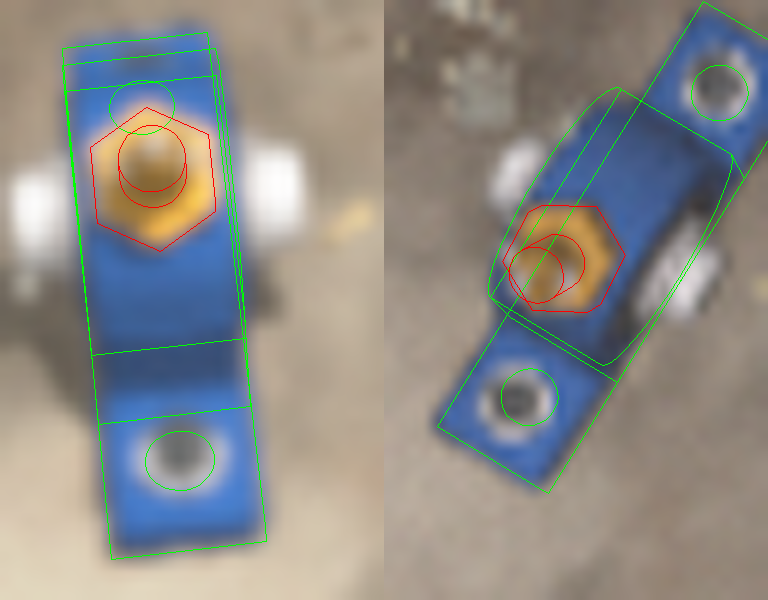

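```bash
cat > fit2.py <<'E'
from fitrun import *
# p: x,y,yaw,h,hx, rx(rel seat x), ry, phi, th, hw(housing half width), du,dv (scene offset)
def parts2(p):
    x,y,yaw,h,hx,rx,ry,phi,th,hw=p[:10]; R=Rz(yaw); o=np.array([x,y,0])
    bx=np.array([[i*.075,j*.019,k] for i in(-1,1) for j in(-1,1) for k in(0,h)])
    c=circ(.036,0); hs=np.r_[np.c_[c[:,0],0*c[:,0]-hw,c[:,1]+.042],np.c_[c[:,0],0*c[:,0]+hw,c[:,1]+.042]]
    wb=np.array([[i*.036,j*hw,k] for i in(-1,1) for j in(-1,1) for k in(0,.042)])
    T=lambda L:[q@R.T+o for q in L]
    holes=T([circ(.0085,h)+[sg*hx,0,0] for sg in(-1,1)])
    seat=o+R@[rx,ry,.083]
    return T([bx,hs,wb]),holes,nip_parts(np.r_[seat,phi,th],yaw),seat
def shifted(S,du,dv): S=dict(S);S['cx']+=du;S['cy']+=dv;return S
def cost2(p,views,ret=False):
    c=1e3*0;outs=[]
    B,Hh,N,_=parts2(p)
    for k,(S,b,I,lv) in enumerate(views):
        S=shifted(S,p[10],p[11]) if k==0 else S
        mb=render(S,B,b);mh=render(S,Hh[:1] if k==0 else Hh,b);mn=render(S,N,b)
        wb=np.clip(mb-mh,0,1)*(1-mn)
        M=mn*lv[0]+wb*lv[1]+(1-mn-wb)*lv[2]
        r=I-M; c+=np.sum(np.minimum(np.abs(r),.25)**1.5); outs.append(M)
    c+=((p[10]**2+p[11]**2)/1.0**2)*.2
    return (c,outs) if ret else c
E
python3 - <<'E'
from fit2 import *
t=load('top.pkl');s=load('scene.pkl')
views=[]
for S,b in((s,(268,220,42,58)),(t,(246,190,47,58))):
    I=chan(S,b); views.append((S,b,I,(np.percentile(I,98.5),np.percentile(I,5),np.median(I))))
best=None
for z in range(2):
    p0=np.array([.504,.347,-.55,.012,.056,-.018,0,0.02+z*.04,.009,.017,0,0]);n=12
    d=np.array([.004,.004,.05,.003,.002,.004,.002,.1,.003,.002,.5,.5])
    for it in range(6):
        sim=np.vstack([p0]+[p0+d*np.eye(n)[i]*(1 if it%2 else -1) for i in range(n)])
        r=minimize(cost2,p0,args=(views,),method='Nelder-Mead',options=dict(initial_simplex=sim,maxiter=1000,xatol=1e-5,fatol=1e-4)); p0=r.x; d=d*.7
    print(r.fun,np.round(r.x,4),parts2(r.x)[3])
    if best is None or r.fun<best.fun:best=r
np.save('bp2.npy',best.x);p=best.x
def ov(S,b,parts,k=12):
    im=cv2.resize(sub(S['frame'][:,:,::-1],b),None,fx=k,fy=k,interpolation=cv2.INTER_CUBIC)
    for P,c in parts:
        q=(proj(S,P)+.5-[b[0],b[1]])*k; cv2.polylines(im,[cv2.convexHull(np.round(q).astype(np.int32))],True,c,1)
    return im
B,H,N,seat=parts2(p)
pp=[(x,(0,255,0)) for x in B+H]+[(x,(0,0,255)) for x in N]
cv2.imwrite('pics/o2.png',np.hstack([ov(shifted(s,p[10],p[11]),(275,225,32,50),pp),ov(t,(251,196,32,50),pp)]))
E
```

```text
19.825900066018836 [ 5.048e-01  3.494e-01 -5.619e-01  4.200e-03  5.540e-02 -2.080e-02
 -4.000e-04  5.760e-02  1.920e-02  1.560e-02  9.741e-01 -9.789e-01] [0.48701439 0.36021418 0.083     ]
19.7864118335676 [ 5.049e-01  3.491e-01 -5.604e-01  4.200e-03  5.520e-02 -2.080e-02
 -2.000e-04  1.110e-02  1.900e-02  1.590e-02  8.878e-01 -9.122e-01] [0.48711162 0.36006078 0.083     ]
```

View pics/o2.png

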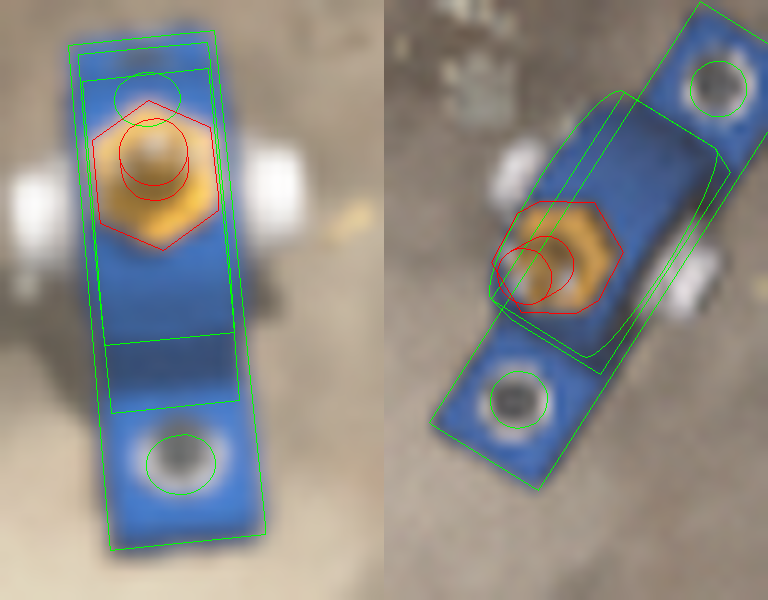

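```bash
python3 - <<'E'
from fit2 import *
t=load('top.pkl');s=load('scene.pkl')
print('near hole',tri(t,(261.42,228.83),s,(289.67,262.4)))
for z in(.008,.012,.016):
    a=onz(t,(278.33,202.67),z);b=onz(t,(261.42,228.83),z);d=a-b
    print(z,a,b,(a+b)/2,np.degrees(np.arctan2(d[1],d[0])),np.linalg.norm(d))
# corners
def px(k,x,y): return (x/12+ (274.5 if k==0 else 250.5), y/12+(224.5 if k==0 else 195.5))
# top: hex corners visible & hex upper face centre ; tip
print('hex centre top', px(1,563-384,258), 'scene', px(0,155,177))
print(tri(t,px(1,563-384,258),s,px(0,155,177)))
print('tip',tri(t,px(1,530-384,280),s,px(0,153,150)))
E
python3 - <<'E'
from fit2 import *
t=load('top.pkl');s=load('scene.pkl')
cv2.imwrite('pics/n1.png',np.hstack([crop(s,(287,243),20,26,20,0),crop(t,(264,219),20,26,20,0)]))
E
```

```text
near hole (array([0.45561513, 0.37721541, 0.01589573]), np.float64(0.002119215857095631))
0.008 [0.55171484 0.31944796 0.008     ] [0.45740717 0.37903738 0.008     ] [0.504561   0.34924267 0.008     ] -32.28722728178051 0.11155642078096097
0.012 [0.5509731  0.31903638 0.012     ] [0.45691546 0.37846781 0.012     ] [0.50394428 0.34875209 0.012     ] -32.28722728178049 0.11126065457758731
0.016 [0.55023136 0.3186248  0.016     ] [0.45642376 0.37789824 0.016     ] [0.50332756 0.34826152 0.016     ] -32.28722728178051 0.11096488837421364
hex centre top (265.4166666666667, 217.0) scene (287.4166666666667, 239.25)
(array([0.48919053, 0.35589342, 0.07758663]), np.float64(0.0005744015050518251))
tip (array([0.47924854, 0.36165731, 0.10510563]), np.float64(0.00029282159567176286))
```

View pics/n1.png

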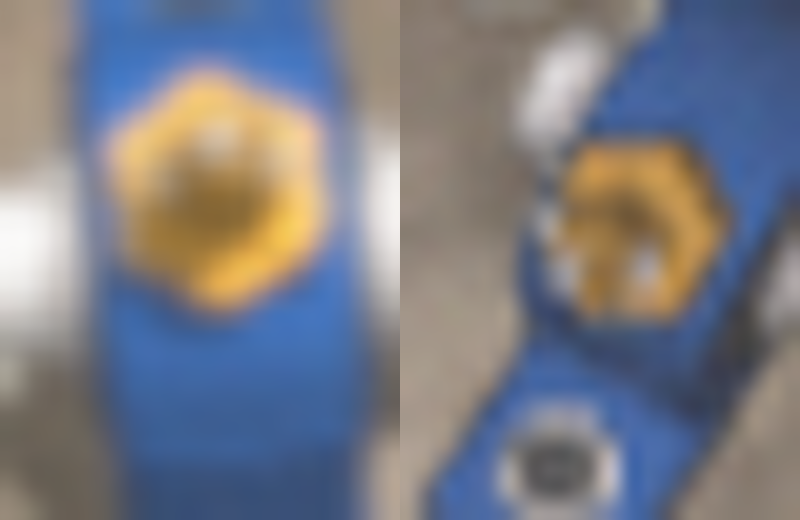

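```bash
cat > plan.py <<'E'
from fit import *
GUN=np.array([.5593,-.0983]); SEAT=np.array([.4877,.3574,.083]); YAW=np.radians(-32.3)
A=Rz(YAW)@Ry(-0.40); N=A[:,2]
def Rtool(zdir,th,ref=None):
    # tool z = zdir ; tool x = horizontal-ish direction th projected
    z=zdir/np.linalg.norm(zdir); x=np.array([np.cos(th),np.sin(th),0]); x=x-z*(x@z); x/=np.linalg.norm(x)
    return np.c_[x,np.cross(z,x),z]
E
python3 - <<'E'
from cell import *
from plan import *
dn=np.array([0,0,-1.])
for d in range(-180,180,15):
    th=np.radians(d)
    q1=inverse_kinematics([*GUN,.092],Rtool(dn,th)); q2=inverse_kinematics([*GUN,.182],Rtool(dn,th))
    f=[inverse_kinematics(SEAT+N*(.086+k),Rtool(-N,th)) for k in(0,.06)]
    print(d,*[None if q is None else np.round(q).astype(int) for q in(q1,*f)])
E
```

```text
-180 None [  45   25   89  -25   63 -126] [  47   21   87  -24   70 -127]
-165 None [  45   25   89  -25   63 -142] [  47   21   87  -24   70 -142]
-150 [-14  28  92   0  60 136] None None
-135 [-14  28  92   0  60 121] None None
-120 [-14  28  92   0  60 106] None None
-105 [-14  28  92   0  60  91] None None
-90 [-14  28  92   0  60  76] None None
-75 [-14  28  92   0  60  61] [ 45  25  89 -25  63 133] [ 47  21  87 -24  70 132]
-60 [-14  28  92   0  60  46] [ 45  25  89 -25  63 118] [ 47  21  87 -24  70 117]
-45 [-14  28  92   0  60  31] [ 45  25  89 -25  63 102] [ 47  21  87 -24  70 101]
-30 [-14  28  92   0  60  16] [ 45  25  89 -25  63  85] [ 47  21  87 -24  70  85]
-15 [-14  28  92   0  60   1] [ 45  25  89 -25  63  69] [ 47  21  87 -24  70  69]
0 [-14  28  92   0  60 -14] [ 45  25  89 -25  63  54] [ 47  21  87 -24  70  53]
15 [-14  28  92   0  60 -29] [ 45  25  89 -25  63  38] [ 47  21  87 -24  70  38]
30 [-14  28  92   0  60 -44] [ 45  25  89 -25  63  24] [ 47  21  87 -24  70  23]
45 [-14  28  92   0  60 -59] [ 45  25  89 -25  63  10] [ 47  21  87 -24  70   9]
60 [-14  28  92   0  60 -74] [ 45  25  89 -25  63  -4] [ 47  21  87 -24  70  -5]
75 [-14  28  92   0  60 -89] [ 45  25  89 -25  63 -18] [ 47  21  87 -24  70 -19]
90 [ -14   28   92    0   60 -104] [ 45  25  89 -25  63 -32] [ 47  21  87 -24  70 -33]
105 [ -14   28   92    0   60 -119] [ 45  25  89 -25  63 -47] [ 47  21  87 -24  70 -48]
120 [ -14   28   92    0   60 -134] [ 45  25  89 -25  63 -62] [ 47  21  87 -24  70 -63]
135 None [ 45  25  89 -25  63 -78] [ 47  21  87 -24  70 -79]
150 None [ 45  25  89 -25  63 -95] [ 47  21  87 -24  70 -95]
165 None [  45   25   89  -25   63 -111] [  47   21   87  -24   70 -111]
```

```bash
python3 - <<'E'
from cell import *
from plan import *
import pickle
th=np.radians(57); R=Rtool(np.array([0,0,-1.]),th)
o=get_obs();print(o['clock'])
movep([*GUN,.185],R); o=get_obs(); print(o['clock'],o['eef_pos'],o['wrist_force'])
hit=move_linear([*GUN,.092],R,v=.12,guard=8); o=get_obs(); print(hit,o['clock'],o['eef_pos'],o['wrist_force'])
if not hit:
    s=snapshot('scene');cv2.imwrite('pics/g1.png',crop(s,(383,150),80,80,8,0))
    grip(.0,10); o=get_obs(); print(o['clock'],o['opening'],o['wrist_force'],o['moment'])
    s=snapshot('scene');cv2.imwrite('pics/g2.png',crop(s,(383,150),80,80,8,0))
E
```

```text
0.1
2.0667 [ 0.55917066 -0.09909574  0.18508708] [-0.50992556  0.40356789  0.08154576]
False 2.9917 [ 0.55966603 -0.098454    0.09273145] [ 0.26574395  0.31442703 -0.51101726]
4.0917 0.02586995706743438 [ 0.31473147  0.41766045 -0.72580242] [ 0.03731451 -0.09899874 -0.04585484]
```

View pics/g2.png

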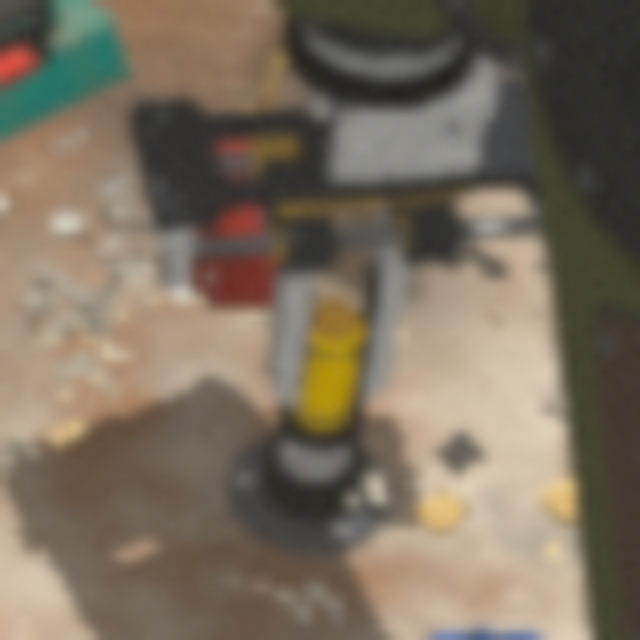

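The jaws closed at 25.9 mm on the yellow barrel, at crop px (335,370). I'll tighten the grip, lift, and take the gun to the pre-pose above the nipple.

```bash
python3 - <<'E'
from cell import *
from plan import *
import pickle
th=np.radians(57); R=Rtool(np.array([0,0,-1.]),th)
grip(.0,55); o=get_obs(); print(o['clock'],o['opening'],o['eef_pos'])
move_linear([*GUN,.21],R,v=.15); o=get_obs(); print(o['clock'],o['eef_pos'],o['wrist_force'])
Rf=Rtool(-N,th); T=SEAT+N*(.0867+.060)
movep(T,Rf); o=get_obs(); print(o['clock'],o['eef_pos'],T,o['wrist_force'],o['moment']); print(o['orientation']-Rf)
for n in('scene','top'):
    s=snapshot(n);pickle.dump((s,o),open(n+'1.pkl','wb'))
s=pickle.load(open('scene1.pkl','rb'))[0];t=pickle.load(open('top1.pkl','rb'))[0]
cv2.imwrite('pics/p1.png',np.hstack([crop(s,(287,225),50,70,8,0),crop(t,(264,210),50,70,8,0)]))
E
```

```text
4.3583 0.02504022893915691 [ 0.55928724 -0.09830653  0.09197184]
5.2917 [ 0.55889945 -0.09819817  0.20891305] [-0.46442965  0.25305559 -3.48372547]
7.1083 [0.43998024 0.38724331 0.21801197] [0.43941216 0.38792631 0.21811965] [-0.22911099 -0.54697851 -2.55657211] [ 0.21430887  0.20152995 -0.00446444]
[[ 9.20341827e-04 -4.26370620e-04 -5.19829033e-04]
 [-5.94019248e-04 -7.43854290e-04 -6.00668638e-04]
 [-3.91335920e-04 -1.13429464e-04 -4.97245219e-05]]
```

View pics/p1.png

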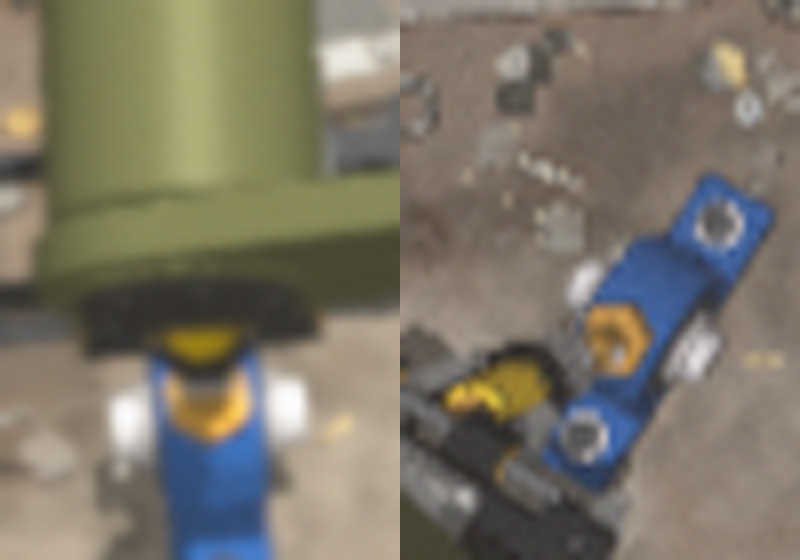

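```bash
cat > ov.py <<'E'
from plan import *
def gparts(M,Nn):
    z=Nn; x=np.cross([0,1,0],z); x/=np.linalg.norm(x); Q=np.c_[x,np.cross(z,x),z]
    L=[cyl(.015,0,.041),cyl(.019,.041,.048),cyl(.013,.048,.098),cyl(.010,.098,.108)]
    return [q@Q.T+M for q in L]
def nparts(seat,phi=0,th=.010):
    a=np.arange(6)*np.pi/3+phi; hexa=np.c_[.0165*np.cos(a),.0165*np.sin(a)]
    L=[np.c_[hexa,0*a],np.c_[hexa,0*a-th],cyl(.008,0,.0185),circ(.008,.0185),cyl(.008,.0185,.026,.004),cyl(.003,.026,.034)]
    return [q@A.T+seat for q in L]
def ov(S,b,parts,k=12):
    im=cv2.resize(S['frame'][b[1]:b[1]+b[3],b[0]:b[0]+b[2],::-1],None,fx=k,fy=k,interpolation=cv2.INTER_CUBIC)
    im=np.hstack([im]); o=im.copy()
    for P,c in parts:
        q=(proj(S,P)+.5-[b[0],b[1]])*k; cv2.polylines(o,[cv2.convexHull(np.round(q).astype(np.int32))],True,c,1)
    return o
E
python3 - <<'E'
from ov import *
s,o=pickle.load(open('scene1.pkl','rb'));t,_=pickle.load(open('top1.pkl','rb'))
Z=-o['orientation'][:,2]; M=o['eef_pos']-Z*.0867
print(np.round(M-SEAT,4), A.T@(M-SEAT), A.T@Z)
pp=[(x,(0,255,0)) for x in gparts(M,Z)]+[(x,(0,0,255)) for x in nparts(SEAT)]
a=ov(s,(270,215,36,45),pp,11);b=ov(t,(250,196,36,45),pp,11)
cv2.imwrite('pics/q1.png',np.hstack([a,b]))
E
```

```text
[-0.0192  0.0118  0.0552] [ 0.00072535 -0.00034186  0.05957174] [1.28438395e-04 7.85494139e-04 9.99999683e-01]
```

View pics/q1.png

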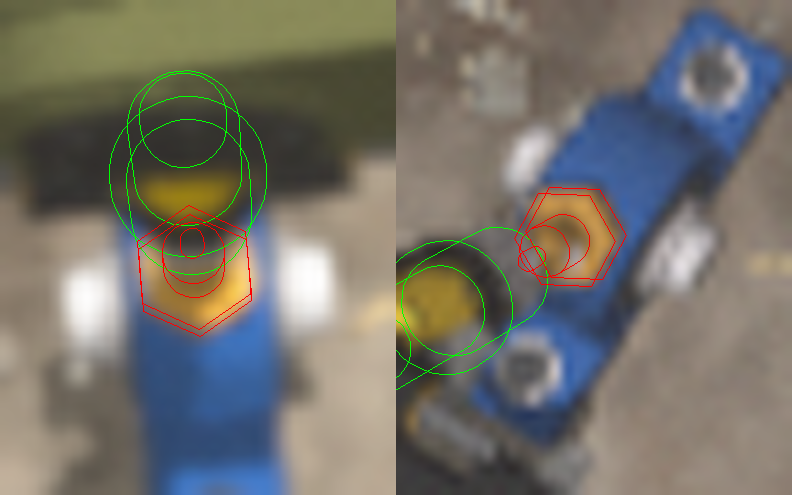

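```bash
python3 - <<'E'
from ov import *
s,o=pickle.load(open('scene1.pkl','rb'));t,_=pickle.load(open('top1.pkl','rb'))
Z=-o['orientation'][:,2]; M=o['eef_pos']-Z*.0867
pp=[(x,(0,255,0)) for x in gparts(M,Z)[1:3]]
f=lambda im:np.clip(255*(im/255.)**.5,0,255).astype(np.uint8)
S2=dict(s);S2['frame']=f(s['frame']);T2=dict(t);T2['frame']=f(t['frame'])
b1=(277,222,22,20);b2=(243,214,24,20)
cv2.imwrite('pics/q2.png',np.hstack([np.vstack([ov(S2,b1,[],16),ov(S2,b1,pp,16)]),np.vstack([ov(T2,b2,[],16),ov(T2,b2,pp,16)])]))
E
```

```text
(no output)
```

View pics/q2.png

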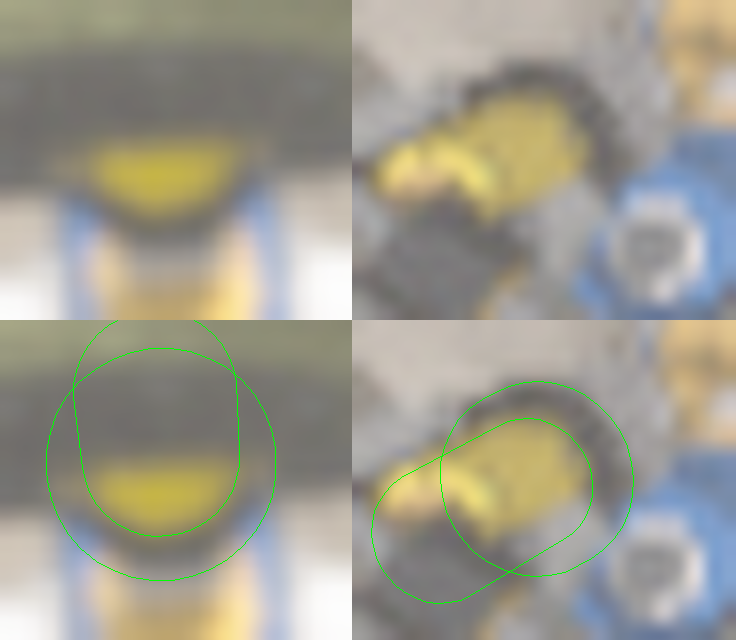

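```bash
cat > st.py <<'E'
from cell import *
from ov import *
TH=np.radians(57); RF=Rtool(-N,TH); L=.0867
def rep(tag):
    o=get_obs(); Z=-o['orientation'][:,2]; M=o['eef_pos']-Z*L
    e=A.T@(M-SEAT)*1e3; f=A.T@o['wrist_force']; m=A.T@o['moment']
    print(tag,'t%.2f'%o['clock'],'mouth(nip mm)',np.round(e,2),'F',np.round(f,2),'M',np.round(m,3),'op %.4f'%o['opening'],'tilt',np.round((A.T@Z)[:2],4)); return e,f,m
def go(h,dx=0,dy=0,v=.05,guard=None):
    return move_linear(SEAT+A@np.array([dx,dy,h])+N*L,RF,v=v,guard=guard)
def shots(k):
    for n in('scene','top'): pickle.dump((snapshot(n),get_obs()),open(f'{n}{k}.pkl','wb'))
E
python3 - <<'E'
from st import *
rep('before')
print(go(.036,-.0007,.0003,v=.05,guard=8)); pause(.2); rep('a')
shots(2)
s,o=pickle.load(open('scene2.pkl','rb'));t,_=pickle.load(open('top2.pkl','rb'))
Z=-o['orientation'][:,2]; M=o['eef_pos']-Z*L
pp=[(x,(0,255,0)) for x in gparts(M,Z)[:3]]+[(x,(0,0,255)) for x in nparts(SEAT)[:3]]
b1=(275,225,24,24);b2=(247,208,24,24)
cv2.imwrite('pics/q3.png',np.hstack([np.vstack([ov(s,b1,[],12),ov(s,b1,pp,12)]),np.vstack([ov(t,b2,[],12),ov(t,b2,pp,12)])]))
E
```

```text
before t7.21 mouth(nip mm) [ 0.77 -0.33 59.61] F [-0.97 -0.4  -2.59] M [ 0.072  0.281 -0.015] op 0.0254 tilt [0.0001 0.0007]
False
a t8.04 mouth(nip mm) [-0.68  0.46 36.29] F [-0.71  0.2  -1.89] M [ 0.127  0.291 -0.089] op 0.0253 tilt [-0.0001 -0.0005]
```

View pics/q3.png

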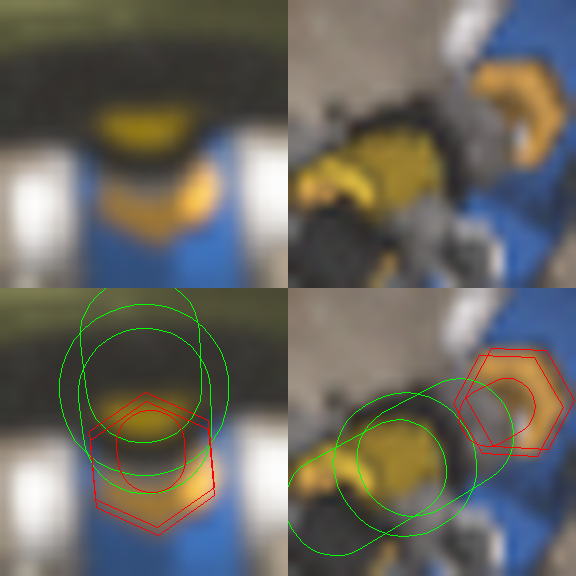

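Both overlays agree to about 0.4 px, gun (top px ~264,225) against nipple hex. The scene view suggests about −0.5 mm along the nipple's y. I'll continue under guard.

```bash
python3 - <<'E'
from st import *
for h in(.026,.023,.020):
    g=go(h,0,-.0005,v=.03,guard=6); pause(.1); rep((h,g))
    if g: break
E
```

```text
(0.026, False) t8.72 mouth(nip mm) [ 0.05 -0.43 26.1 ] F [-0.8  -0.04 -2.76] M [ 0.08   0.238 -0.03 ] op 0.0251 tilt [-0.0001 -0.0002]
(0.023, False) t9.07 mouth(nip mm) [-1.0e-02 -4.8e-01  2.3e+01] F [-0.47 -0.42 -1.7 ] M [ 0.043  0.238 -0.038] op 0.0251 tilt [ 0. -0.]
(0.02, False) t9.43 mouth(nip mm) [ 1.000e-02 -5.000e-01  1.999e+01] F [-0.68 -0.65 -2.67] M [ 0.078  0.245 -0.012] op 0.0252 tilt [0. 0.]
```

```bash
python3 - <<'E'
from st import *
h=.0193; go(h,0,-.0005,v=.02,guard=6)
for d in((1,0),(-1,0),(0,1),(0,-1)):
    g=go(h,d[0]*.0025,-.0005+d[1]*.0025,v=.012,guard=3); rep((d,g))
    go(h,0,-.0005,v=.03)
rep('c')
E
```

```text
((1, 0), False) t10.03 mouth(nip mm) [ 2.43 -0.51 19.3 ] F [-2.28  0.03 -1.78] M [ 0.053  0.623 -0.093] op 0.0253 tilt [0.0002 0.    ]
((-1, 0), False) t10.64 mouth(nip mm) [-2.56 -0.46 19.32] F [-1.31 -0.1  -1.53] M [0.011 0.276 0.049] op 0.0254 tilt [-0.     -0.0001]
((0, 1), False) t11.25 mouth(nip mm) [-0.02  2.06 19.29] F [-0.54  0.54 -2.35] M [ 0.052  0.301 -0.011] op 0.0255 tilt [0. 0.]
((0, -1), False) t11.86 mouth(nip mm) [ 0.03 -2.95 19.38] F [-1.59  1.09 -2.44] M [ 0.163  0.313 -0.058] op 0.0254 tilt [-0.     -0.0002]
c t12.11 mouth(nip mm) [-0.   -0.42 19.23] F [-1.19  0.95 -2.65] M [ 0.067  0.277 -0.043] op 0.0254 tilt [0.     0.0001]
```

```bash
python3 - <<'E'
from st import *
for h in(.018,.0165,.015):
    g=go(h,-.0002,-.0005,v=.02,guard=4.5); e,f,m=rep((h,g))
    if g: break
E
```

```text
(0.018, False) t12.36 mouth(nip mm) [-0.25 -0.6  17.85] F [-0.67 -0.7  -2.73] M [ 0.069  0.306 -0.021] op 0.0250 tilt [0.0001 0.0003]
(0.0165, False) t12.61 mouth(nip mm) [-0.16 -0.44 16.55] F [-0.28  0.27 -0.53] M [0.126 0.252 0.018] op 0.0255 tilt [-0.0001 -0.0002]
(0.015, False) t12.86 mouth(nip mm) [-0.07 -0.09 15.53] F [-0.57 -0.6   4.06] M [ 0.02   0.355 -0.03 ] op 0.0252 tilt [-0.0002 -0.0011]
```

```bash
python3 - <<'E'
from st import *
for h in(.013,.011,.009,.007,.005):
    g=go(h,-.0002,-.0005,v=.02,guard=22); e,f,m=rep((h,g))
    if g or f[2]>20 or abs(f[0])>8 or abs(f[1])>8: break
E
```

```text
(0.013, False) t13.11 mouth(nip mm) [-0.04 -0.51 12.9 ] F [ 0.19  0.99 -1.39] M [ 0.233 -0.06  -0.053] op 0.0252 tilt [-0.0003 -0.0001]
(0.011, False) t13.36 mouth(nip mm) [-0.36 -0.88 10.2 ] F [-0.06  1.91 -5.79] M [0.597 0.048 0.011] op 0.0258 tilt [0.0002 0.0011]
(0.009, False) t13.61 mouth(nip mm) [-0.51 -0.83  8.48] F [-1.01  1.79 -5.15] M [ 0.32   0.474 -0.014] op 0.0251 tilt [0.0005 0.001 ]
(0.007, False) t13.86 mouth(nip mm) [-0.37 -1.07  6.01] F [ -0.87   1.31 -12.87] M [ 0.428  0.018 -0.045] op 0.0250 tilt [0.0002 0.0016]
(0.005, False) t14.11 mouth(nip mm) [-0.19 -0.61  5.11] F [-1.48 -0.91 -2.01] M [-0.109  0.284  0.081] op 0.0251 tilt [0.     0.0002]
```

```bash
python3 - <<'E'
from st import *
for h in(.004,.003,.002,.001,0,-.001):
    g=go(h,-.0002,-.0005,v=.02,guard=18); pause(.1);e,f,m=rep((h,g))
    if g or f[2]>15 or abs(f[0])>8 or abs(f[1])>8: break
shots(3)
s,o=pickle.load(open('scene3.pkl','rb'));t,_=pickle.load(open('top3.pkl','rb'))
cv2.imwrite('pics/q4.png',np.hstack([crop(s,(287,240),40,50,10,0),crop(t,(264,218),40,50,10,0)]))
E
```

```text
(0.004, False) t14.46 mouth(nip mm) [-0.16 -0.41  4.28] F [-1.01 -1.82  2.15] M [-0.473  0.359 -0.06 ] op 0.0251 tilt [-0.0001 -0.0003]
(0.003, False) t14.81 mouth(nip mm) [-0.14 -0.4   3.11] F [-1.77 -1.7   4.04] M [-0.399  0.362 -0.093] op 0.0249 tilt [-0.0001 -0.0003]
(0.002, False) t15.16 mouth(nip mm) [-0.17 -0.42  2.08] F [-1.75 -1.79  4.65] M [-0.35   0.265 -0.029] op 0.0256 tilt [-0.     -0.0002]
(0.001, False) t15.51 mouth(nip mm) [-0.17 -0.44  1.08] F [-0.21 -1.94  4.31] M [-0.335  0.242 -0.029] op 0.0254 tilt [-0.0001 -0.0002]
(0, False) t15.86 mouth(nip mm) [-0.15 -0.41  0.07] F [-1.88 -2.55  5.59] M [-0.307  0.331 -0.041] op 0.0252 tilt [-0.0001 -0.0002]
(-0.001, False) t16.21 mouth(nip mm) [-0.16 -0.4  -0.8 ] F [-2.3  -2.54  7.74] M [-0.429  0.299 -0.072] op 0.0251 tilt [-0.0001 -0.0003]
```

View pics/q4.png

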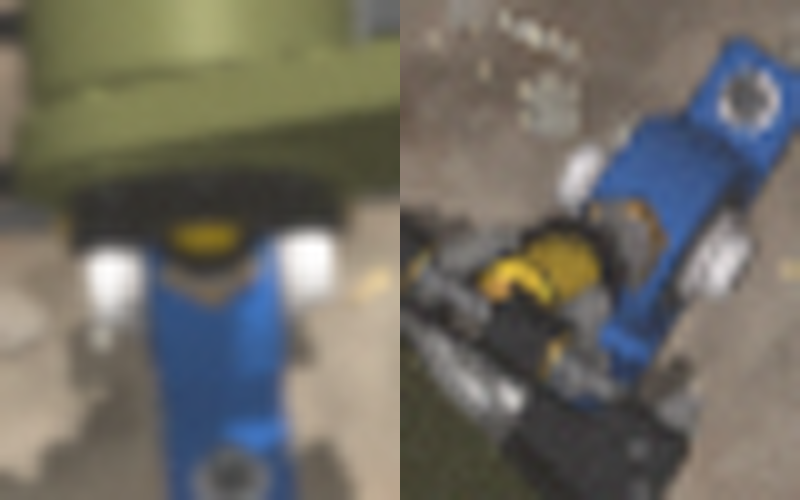

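```bash
python3 - <<'E'
from st import *
for h in(-.0015,-.002,-.0025,-.003):
    g=go(h,-.0003,-.0009,v=.02,guard=18); pause(.15);e,f,m=rep((h,g))
    if g or f[2]>17 or abs(f[0])>8 or abs(f[1])>8: break
E
```

```text
(-0.0015, False) t16.71 mouth(nip mm) [-0.15 -0.41 -0.83] F [-1.2  -2.3  10.32] M [-0.354  0.354 -0.069] op 0.0255 tilt [-0.0002 -0.0013]
(-0.002, False) t17.11 mouth(nip mm) [-0.06 -0.32 -0.86] F [-1.69 -4.17 16.19] M [-0.779  0.498 -0.023] op 0.0252 tilt [-0.0003 -0.0016]
(-0.0025, False) t17.51 mouth(nip mm) [-0.03 -0.25 -0.91] F [-1.99 -6.73 19.7 ] M [-1.268  0.584 -0.072] op 0.0251 tilt [-0.0003 -0.0019]
```

```bash
python3 - <<'E'
from st import *
go(-.0022,-.0002,-.0005,v=.02); pause(.3);rep('a'); pause(.7); rep('b')
shots(4)
s,o=pickle.load(open('scene4.pkl','rb'));t,_=pickle.load(open('top4.pkl','rb'))
Z=-o['orientation'][:,2]; M=o['eef_pos']-Z*.0858
pp=[(x,(0,255,0)) for x in gparts(M,Z)[:3]]+[(x,(0,0,255)) for x in nparts(SEAT)[:2]]
b=(247,203,30,26)
cv2.imwrite('pics/q5.png',np.hstack([np.vstack([ov(t,b,[],12),ov(t,b,pp,12)]),np.vstack([ov(s,(274,226,30,26),[],12),ov(s,(274,226,30,26),pp,12)])]))
E
```

```text
a t18.06 mouth(nip mm) [-0.01 -0.22 -0.86] F [-2.31 -7.28 19.38] M [-1.5    0.572 -0.076] op 0.0252 tilt [-0.0002 -0.001 ]
b t18.76 mouth(nip mm) [-0.07 -0.23 -0.89] F [-3.4  -7.2  19.62] M [-1.479  0.608 -0.015] op 0.0247 tilt [-0.0001 -0.0009]
```

View pics/q5.png

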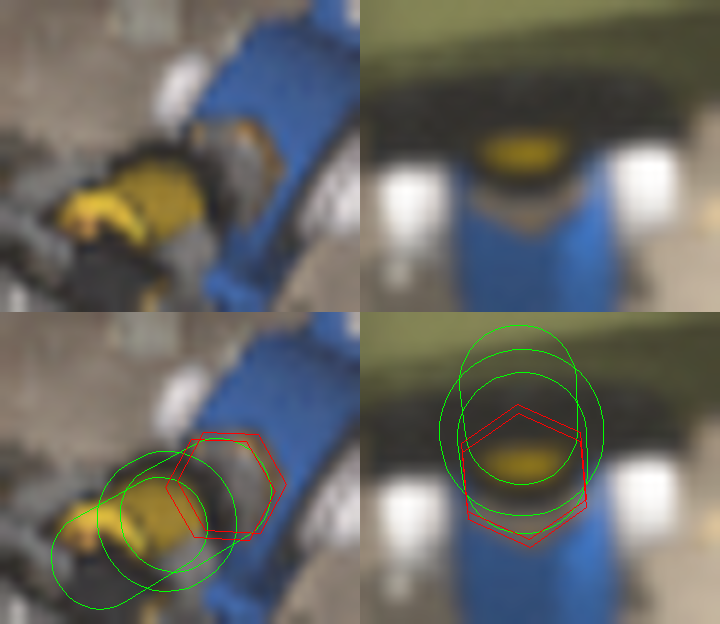

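Stop at the same height (−0.86 mm) under rising push, stable for 1 s. In both views the nose sits inside the hex outline, at top px (266,218) and scene px (317−30,243). Handing in.

```bash
python3 - <<'E'
from st import *
rep('end'); print(finish_job())
E
```

```text
end t18.86 mouth(nip mm) [-0.05 -0.23 -0.88] F [-1.68 -6.91 19.05] M [-1.514  0.631 -0.056] op 0.0249 tilt [-0.0002 -0.001 ]
the job is handed in; nothing more can be done
None
```

I lifted the grease gun out of its cup and pressed it onto the tilted nipple of the 150 mm blue block. I handed the job in at 18.9 s, still gripping at 55 N and pushing along the nipple with about 21 N.

**What the push showed, in order:**
- The lip met the balls at about 17 mm on my height scale, which reads about 1 mm low.
- The push then dropped and the gun was pulled inward, which is the snap over the balls.
- The pin was felt at about 4.7 mm.
- The gun came to a hard stop at −0.86 mm, and stayed there within 0.1 mm as I pushed harder and then held for 1 s.
- The travel to the stop was about 17.5–18 mm from the balls and 5.5 mm from the pin. That matches the expected 18 and 6 mm, so I take the mouth to be on the hexagon.

**Last checks:** both pictures show the nose inside the hexagon's outline, and the tool is within 0.1° of the nipple axis I measured. I did not touch the other tools or parts.

**Disagreements:**
- My seat height was about 1 mm off, either from locating it in the pictures or from where the gun sat in the grip.
- A sideways force of about 7 N along the nipple's y remained at the end. It looks like friction at the seat, and the moments gave no sign of the gun sitting on one edge.

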